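# Seat the scribing template over the jig's locating pin

### The job

Pick up the windowed scribing template and lay it on the scribing jig, its hole side towards the fence and its long edge along the fence. The jig's pin is clamped at an unknown place in its slot: slide the template gently along the fence on top of the pin until its hole comes over the pin and it drops, so that it lies flat on the deck. Never force it, let go, and leave the things around it where they stand.

Things in the scene. Friction and masses are not known exactly. Their poses are not given: they have to be found in the camera images.
- template: Loose flat aluminium plate, 130 (its x) x 90 (its y) x 6 mm, 0.11 to 0.18 kg, flat on the bench at the start. Origin: centre of its underside; z up. Two windows, 30 (x) x 52 mm (y), are centred at x = -42 and +42, y = +10 mm; a smaller round hole at x = 0, y = -28 mm; an upright grip rib between the windows.
- template_hole (a point): Centre of the template's 13 mm round through hole, at the plate's underside; axes as the template's.
- template_grip (a point): Middle of the top of the template's grip rib: 12 mm thick (x) and 44 mm long (y, from y = -16 to +28 mm of the template), top 36 mm above the plate's underside, 30 mm above its upper face. Axes as the template's.
- jig: Rigid scribing jig fixed to the bench: dark steel deck 210 (its x) x 110 mm (its y), top 16 mm above the bench, aluminium fence along its right (-y) long edge. Origin: centre of its underside, at bench height; x along the fence, y away from the fence. Two thin glass slides are let into it, not in the way. Over 25 N between template and jig or pin is too much while the template is not down yet.
- jig_fence (a point): Middle of the upper inner edge of the jig's 10 mm thick fence: x = 0, y = -45.5 mm of the jig, 32 mm above the bench. With the template's hole centred on the pin, the template's edge is 1 mm clear of the fence.
- jig_slot (a point): Middle of the jig's pin slot, on the deck: x = 0, y = -27.5 mm of the jig, 16 mm above the bench. A steel pin, 10 mm in diameter, chamfered, stands upright in the slot, its top 8 mm above the deck. It is clamped there, at a place not measured that differs each time: up to 18 mm either way along the jig's x from this point, on this y.
- petri: Loose flat round petri dish, 63 mm wide, 15 mm high, bystander. Origin: centre of its underside.
- bottle: Loose dropper bottle, 33 mm wide, 102 mm high, bystander. Origin: centre of its underside.
- rock: Loose rock specimen, 50 x 48 x 37 mm, bystander. Origin: centre of its underside.
- microscope_left: Heavy polarising microscope, fixed, to the right of the jig and an obstacle to the arm. Origin: at bench height, [0.68, -0.06] m; it fills about x = 0.45 to 0.91 m, y = -0.17 to +0.04 m, up to 0.43 m high; between it and the near edge of the bench the way is free.

How it is judged (in metres and radians):
On the way:
1. the template is lifted clear of the bench (height (world z) of template above 0.027 m), for 0.1 s.
At the end, for the whole second after the job is handed in: The template lies still, released and flat on the deck (underside within 2.5 mm of it, tilt under 0.03 rad), pin in its hole: hole within 4 mm of the pin's line and 22 mm of the jig's middle along the fence; long edge along the fence within 0.09 rad (z of template in the frame of jig between 0.014 and 0.0185 m and angle between template's own z axis and vertical below 0.03 rad and y of template_hole in the frame of jig between -0.0315 and -0.0235 m and x of template_hole in the frame of jig between -0.022 and 0.022 m and angle between the x axis of template and the x axis of jig, either way round below 0.09 rad and linear speed of template below 0.01 m/s); the robot touches nothing.
It fails at once if the template is pressed on the jig or its pin with more than 25 N before it is down on the deck (contact force between template and jig above 25 N and z of template in the frame of jig above 0.0195 m).
It fails at once if the petri dish is displaced by more than 20 mm (distance of petri from where it was at the start of the episode above 0.02 m).
It fails at once if the bottle is displaced by more than 20 mm (distance of bottle from where it was at the start of the episode above 0.02 m).
It fails at once if the rock is displaced by more than 20 mm (distance of rock from where it was at the start of the episode above 0.02 m).
It also fails if it takes over 64 s, if anything falls off the work surface, if the arm or the gripper's body presses on something with over 40 N, if the wrist force passes 120 N, or if a joint passes its speed limit or range.

### The arm

A 7-joint arm with a two-finger parallel gripper is mounted at the origin on a cart in front of the work surface, level with it; the furniture and walls round the work are solid. World frame = base frame: x ahead of the robot, y to its left, z up, the work surface at z = 0. Lengths are in mm, angles in rad, forces in N, time in s.
With the tool pointing down it reaches from about 425 to 800 mm from the base axis. Payload 8.3 kg.
Tool frame: the origin (TCP) lies midway between the tips of the shut fingers; the grasp point (between the pads) lies 19 mm behind it; x points along the fingers, y is the direction in which the jaws open and shut, and the axes are right-handed (so a half turn about x gives the same grasp; the last joint's range is limited). The gripper opens to 85 mm and grips with 20 to 120 N. Pads are 22 mm wide; open, the fingers measure 114 mm over their backs; the gripper's body (76 mm by 85 mm) begins 54 mm behind the grasp point. The pads swing forward as they close: fully open they stand 13 mm farther back than shut.
Start: joints at [-1.387, 0.383, 0.016, 1.37, -0.006, 1.388, -0.046], TCP at [152.637, 606.057, 231.279] pointing down, gripper open.
Joint ranges: [-2.95, 2.95], [-0.25, 2.06], [-1.52, 1.56], [0.18, 2.33], [-1.44, 4.58], [0.02, 2.06], [-3.01, 3.01]. Speed limits (rad/s): [2.39, 2.39, 3.01, 3.01, 3.14, 3.14, 3.14].

### API

Orientations are given as a rotation vector (axis times angle).
In Python, from workcell import r, imaging gives the robot as it stands.
- The arm moves only by the tool apply_moves, never from a script. Its argument "moves" is a list of rows, each a list of 4 numbers: the shift along the tool's x, y, z in m, then the turn about the tool's x in degrees. In form: [[dx, dy, dz, twist], ...]. A call has 1 to 10 rows; each row is the pose to reach, as a shift and turn from the pose commanded when the call began, along the tool's axes at that moment; what a row does not reach only later rows make up. A row lasts 1/10 s, in which the tool goes at most 50 mm and 8.59 degrees, less where a joint would pass 70% of its speed; a pose out of reach is approached as far as the arm can. A call with a gripper value outside its range is refused whole. "gripper" is the finger opening in m, from 0 to 0.0854, set as the call begins (left out, the last holds). The fingers move at their own pace and stop on an object; "force" is the grip in N (left out, the last holds). Time passes only in rows, so rows that repeat a pose let the fingers close. It gives the time, the measured TCP pose, the force and the opening at its end, in the units of the state.
- r.get_state(): the state, without advancing time (a new reading comes with each control period).
- imaging.snapshot(name): name is "scene" or "top" or "wrist"; returns a dict with "img" (400x640x3 uint8, red, green, blue), "mtx" (3x3 intrinsics, pixels), "xyz" and "rotation" of the camera in the world; the wrist camera has in their place "mount" (4x4, takes a point from camera to tool coordinates, whose origin is the TCP and whose axes are the tool frame's). Camera axes: x right, y down, z forward; pixel columns grow to the right and rows downward; lengths in mm; the calibration is good to about 2 mm. A picture is of the moment at which its call begins: read the wrist's pose just before it. There is no depth.
- r.finish_job(): hands the job in, once; it reports no verdict.
Trained networks look in a picture, given as the dict that the camera call returned (one of the last four; its "shot" number tells which), for a name from the list of things; names that differ only in an ending like _2 or _b are one class to them, and where a whole thing is asked for, a point or a joint stands for the part that bears it (a point fixed in the world has none). Each returns a list of dicts, best first, with "conf" (0 to 1); they miss things now and then, are a little off and sometimes report something else, mostly with a low value. They report only what shows in the picture. A call takes as long as a camera call.
- imaging.recognise(picture, name): "rect" ([centre column, centre row, width, height] in pixels, round what is visible of it).
- imaging.silhouettes(picture, name): "pixels" (400x640 bool, what is visible of it) and "rect" ([centre column, centre row, width, height] in pixels, round what is visible of it).
The state is a dict: "clock": time; "qpos": joint angles; "qvel": joint speeds; "joint_efforts": joint torques, N m; "position": TCP position; "tcp_rot": TCP orientation; "wrist_force": force on the tool from outside, world axes, zero at the start; "wrist_torque": the same for the moment, N m; "grip_width": finger opening in mm.
Only numpy, scipy, OpenCV 4.12 (cv2) and the standard library are available. Lean on these libraries where they do the work, as an engineer would, in place of code of your own. Each camera call takes 0.05 s, during which the arm holds its last target.

## Working session

There is one attempt and no reset: what is moved stays moved. The work goes in short steps, Python scripts to look and compute and a tool call to move; the robot and the scene stay as the last step left them, time stands still between calls to the robot, and variables do not carry over. Pictures are saved under pics/ and viewed, and the job is handed in when it is done.

Besides the shell and the picture viewer there is one more tool, called as name(argument=value, ...) on one line, values as JSON. apply_moves: Moves the arm, as the interface text tells. Its arguments: {"type":"object","properties":{"moves":{"type":"array"},"gripper":{"type":"number"},"force":{"type":"number"}},"required":["moves"]}

```bash
mkdir -p pics; ls
python3 - <<'E'
from workcell import r, imaging
import cv2,pickle
s=r.get_state()
for k in s: print(k,s[k])
for n in ["scene","top","wrist"]:
    p=imaging.snapshot(n); cv2.imwrite(f"pics/{n}0.png",p["img"][:,:,::-1]); pickle.dump(p,open(f"{n}0.pkl","wb"))
    print(n,{k:v for k,v in p.items() if k!="img"})
E
```

```text
pics
clock 0.0
qpos [-1.38689965  0.38424666  0.01638192  1.37121008 -0.00632149  1.3882108
 -0.04651007]
qvel [ 0.00055475 -0.00079674  0.00295137  0.00109243 -0.00071296  0.00096001
  0.00094049]
joint_efforts [-7.09000960e-04 -6.27599001e+01  8.43858272e-01 -3.71828771e+01
  1.64341042e-02  1.41975260e-02  1.42898421e-05]
position [152.5209113  605.55598064 230.24831102]
tcp_rot [ 0.1921334   1.56233035 -0.1953023 ]
wrist_force [ 0.08316584  0.09941619 -0.06152672]
wrist_torque [ 0.04386939  0.01263466 -0.03806453]
grip_width 85.2464962577248
scene {'mtx': array([[476.18287842,   0.        , 315.3879518 ],
       [  0.        , 476.18287842, 197.89128464],
       [  0.        ,   0.        ,   1.        ]]), 'xyz': array([ 103.70342816, -294.96106833,  882.00036702]), 'rotation': array([-2.27850595,  0.96592557, -0.36439476]), 'shot': 1}
top {'mtx': array([[382.42063456,   0.        , 316.85005758],
       [  0.        , 382.42063456, 200.66456115],
       [  0.        ,   0.        ,   1.        ]]), 'xyz': array([494.28681018, 175.87561801, 944.88934064]), 'rotation': array([-2.14069727,  2.13246495, -0.13275211]), 'shot': 2}
wrist {'mtx': array([[276.90995574,   0.        , 322.23808287],
       [  0.        , 276.90995574, 206.13461284],
       [  0.        ,   0.        ,   1.        ]]), 'mount': array([[-4.08904320e-04, -2.62467970e-01,  9.64940619e-01,
        -1.43432526e+02],
       [ 9.99999464e-01, -1.02553345e-03,  1.44811415e-04,
        -9.49998487e-01],
       [ 9.51570526e-04,  9.64940160e-01,  2.62468249e-01,
        -6.67554716e+01],
       [ 0.00000000e+00,  0.00000000e+00,  0.00000000e+00,
         1.00000000e+00]]), 'shot': 3}
```

View pics/scene0.png

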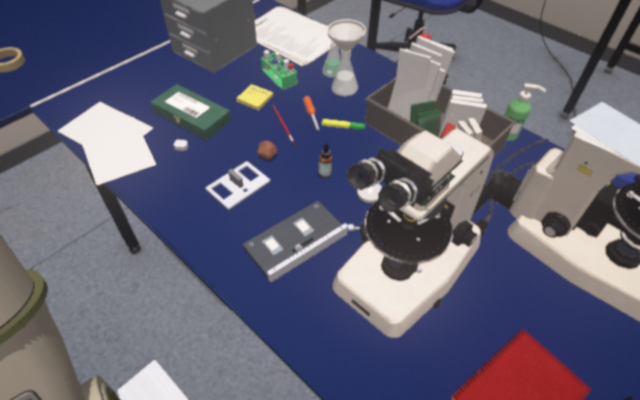

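View pics/top0.png

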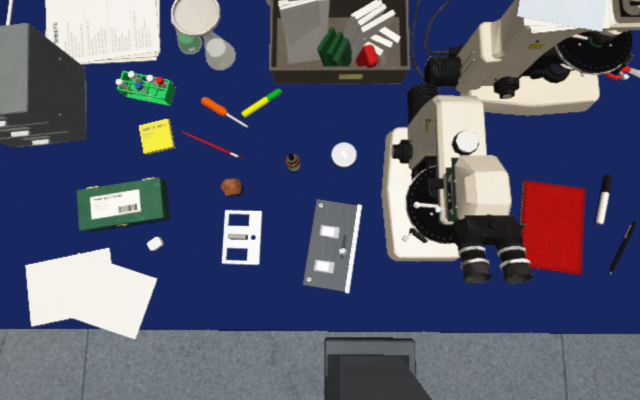

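View pics/wrist0.png

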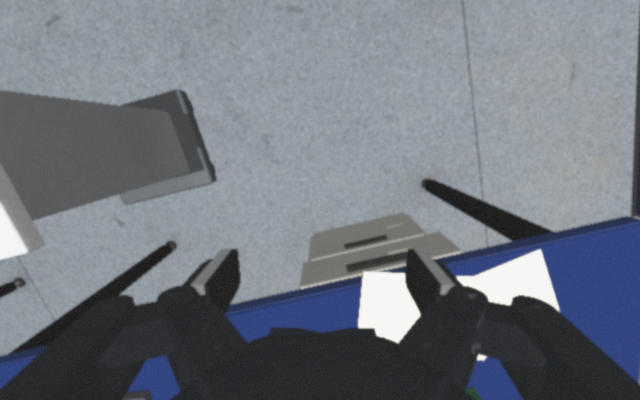

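Run:
```python
from workcell import r, imaging
import pickle,numpy as np
for n in ["scene","top","wrist"]:
    p=pickle.load(open(f"{n}0.pkl","rb"))
    for o in ["template","template_hole","template_grip","jig","jig_fence","jig_slot","petri","bottle","rock"]:
        try:
            for d in imaging.recognise(p,o)[:2]: print(n,o,np.round(d["rect"],1),round(d["conf"],2))
        except Exception as e: print(n,o,e)
print(r.get_state()["clock"])
```

```text
scene template [237.1 184.4  62.5  46.9] 0.61
scene template_hole [240.5 184.3  61.   54.2] 0.6
scene template_grip [238.8 184.8  63.4  46.7] 0.81
scene jig [297.2 240.5 102.9  82.7] 0.65
scene jig_fence [293.9 241.3 102.5  80.6] 0.86
scene jig_slot [293.4 241.  103.6  77.3] 0.72
scene petri [368.3 191.4  28.4  15.7] 0.51
scene bottle [324.6 159.8  14.3  32.3] 0.86
scene rock [269.4 151.1  21.1  18.1] 0.64
top template [242.4 234.5  37.8  56. ] 0.73
top template_hole [242.1 239.7  39.2  52.4] 0.88
top template_grip [242.9 237.2  38.9  50.3] 0.92
top jig [331.8 245.6  59.8  90.1] 0.67
top jig_fence [333.2 246.1  59.4  96.2] 0.74
top jig_slot [331.4 245.3  63.8  90.6] 0.78
top petri [343.8 155.5  25.1  28. ] 0.71
top petri [240.8 234.8  41.7  55.1] 0.54
top rock [231.4 187.9  25.1  22.1] 0.75
top rock [293.4 164.1  19.2  18.2] 0.3
wrist jig [139.  396.4  29.    7.2] 0.7
wrist jig_fence [138.2 395.6  26.4   7.1] 0.79
wrist jig_slot [139.7 396.1  31.    7.7] 0.64
1.5
```

Run:
```python
import pickle,cv2,numpy as np
p=pickle.load(open("top0.pkl","rb"))["img"]
a=cv2.resize(p[195:305,210:375],None,fx=4.8,fy=4.8,interpolation=cv2.INTER_CUBIC)
cv2.imwrite("pics/topc.png",a[:,:,::-1])
p=pickle.load(open("scene0.pkl","rb"))["img"]
a=cv2.resize(p[155:285,195:365],None,fx=4.6,fy=4.6,interpolation=cv2.INTER_CUBIC)
cv2.imwrite("pics/scenec.png",a[:,:,::-1])
```

```text
(no output)
```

View pics/topc.png

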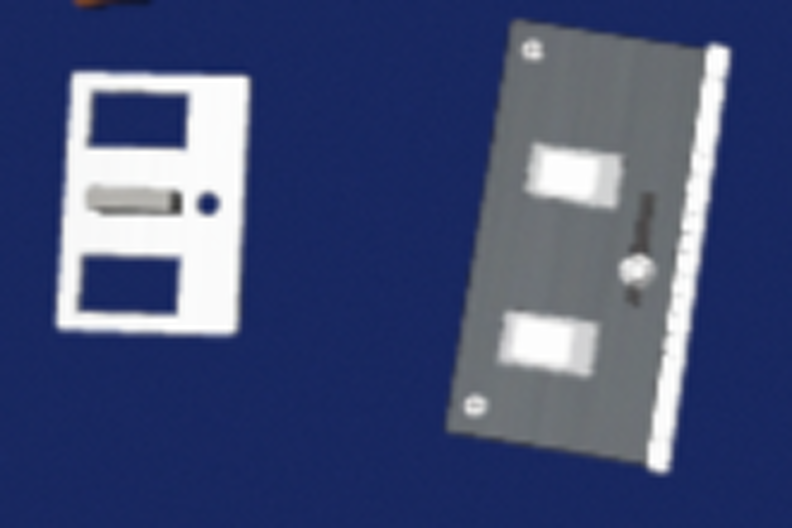

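View pics/scenec.png

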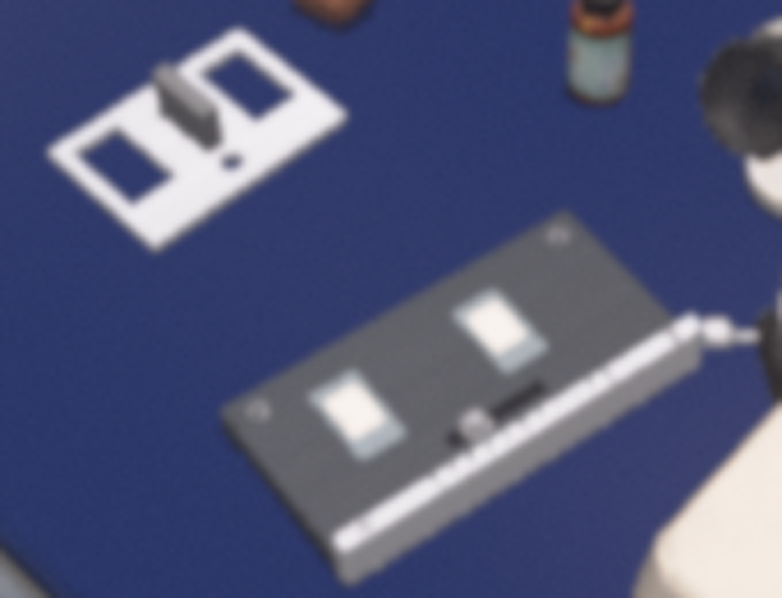

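```bash
cat > h.py <<'E'
import numpy as np,cv2,pickle
from scipy.spatial.transform import Rotation as R
from scipy.optimize import least_squares
def camT(p,st=None):
    if "mount" in p:
        T=np.eye(4);T[:3,:3]=R.from_rotvec(st["tcp_rot"]).as_matrix();T[:3,3]=st["position"]
        return T@p["mount"]
    T=np.eye(4);T[:3,:3]=R.from_rotvec(p["rotation"]).as_matrix();T[:3,3]=p["xyz"];return T
def proj(p,P,st=None):
    T=camT(p,st);c=(np.atleast_2d(P)-T[:3,3])@T[:3,:3]
    q=c@p["mtx"].T;return q[:,:2]/q[:,2:]
def ray(p,uv,z,st=None):
    T=camT(p,st);d=T[:3,:3]@np.linalg.solve(p["mtx"],[uv[0],uv[1],1.]);o=T[:3,3]
    return o+d*(z-o[2])/d[2]
def place(q,P):
    c,s=np.cos(q[2]),np.sin(q[2]);P=np.atleast_2d(P)
    return np.c_[q[0]+c*P[:,0]-s*P[:,1],q[1]+s*P[:,0]+c*P[:,1],P[:,2]]
def fit(obs,x0):
    # obs: list of (p,st,P,uv)
    f=lambda q:np.concatenate([(proj(p,place(q,P),st)-uv).ravel() for p,st,P,uv in obs])
    s=least_squares(f,x0);return s.x,f(s.x)
E
python3 - <<'E'
from h import *
t=pickle.load(open("top0.pkl","rb"));s=pickle.load(open("scene0.pkl","rb"))
ct=lambda a:(np.array(a,float)+.5)/4.8-.5+[210,195]
cs=lambda a:(np.array(a,float)+.5)/4.6-.5+[195,155]
TP=np.array([[65,45,6],[65,-45,6],[-65,-45,6],[-65,45,6],[0,-28,6]],float)
tt=ct([[73,72],[249,76],[238,335],[57,329],[208,204]])
ts=cs([[239,27],[348,115],[154,250],[48,152],[232,161]])
JP=np.array([[105,55,16],[-105,55,16],[105,-45.5,32],[105,-55.5,32],[-105,-55.5,32],[-105,-45.5,32]],float)
jt=ct([[512,20],[447,432],[710,44],[731,47],[668,473],[648,470]])
js=cs([[567,210],[222,412],[685,318],[700,325],[343,550],[333,540]])
for nm,P,a,b in(("tmpl",TP,tt,ts),("jig",JP,jt,js)):
    for obs in ([(t,None,P,a)],[(s,None,P,b)],[(t,None,P,a),(s,None,P,b)]):
        q,rs=fit(obs,[450,250,0]);print(nm,np.round(q,3),np.abs(rs).max().round(2))
    if nm=="jig":
      for p,uv in((t,ct([[637,268]])[0]),(s,cs([[478,418]])[0])):
        w=ray(p,uv,24);c,sn=np.cos(q[2]),np.sin(q[2]);d=w[:2]-q[:2];print("pin",w,c*d[0]+sn*d[1],-sn*d[0]+c*d[1])
for o,uv,z in(("petri",(343.8,155.5),10),("rock",(231.4,187.9),15),("bottle",(293,161),80)):print(o,ray(t,uv,z))
E
```

```text
tmpl [ 5.41338e+02  3.80061e+02 -2.10000e-02] 0.52
tmpl [ 5.41975e+02  3.81593e+02 -2.20000e-02] 0.81
tmpl [ 5.41533e+02  3.80639e+02 -2.20000e-02] 0.98
jig [ 5.22747e+02  1.58287e+02 -1.53000e-01] 0.24
jig [ 5.22926e+02  1.60745e+02 -1.52000e-01] 1.29
jig [ 5.22718e+02  1.59482e+02 -1.53000e-01] 1.66
pin [508.74976266 134.03347035  24.        ] -9.93815681928842 -27.276234022396363
pin [508.11941936 134.68616789  24.        ] -10.660372971826936 -26.726915739215407
petri [745.38918957 128.65856977  10.        ]
rock [661.41731423 407.86926819  15.        ]
bottle [713.46131178 250.17963433  80.        ]
```

Run:
```python
from h import *
from workcell import r
s=r.get_state();M=R.from_rotvec(s["tcp_rot"]).as_matrix();print(M.round(4),s["position"],s["clock"])
# desired: x down, y along template x or reverse
for yaw in(-0.022,-0.153):
  for sg in(1,-1):
    y=sg*np.array([np.cos(yaw),np.sin(yaw),0]);x=np.array([0,0,-1.]);D=np.c_[x,y,np.cross(x,y)]
    print(yaw,sg,"rel rotvec deg",np.rad2deg(R.from_matrix(M.T@D).as_rotvec()).round(2))
off=np.array([541.5,380.5])+[0.022*6,6];print("grip",off)
for z in(180,):print("shift tool",M.T@(np.r_[off,z]-s["position"]))
```

```text
[[-1.000e-04  2.443e-01  9.697e-01]
 [-0.000e+00  9.697e-01 -2.443e-01]
 [-1.000e+00 -0.000e+00 -1.000e-04]] [152.63329021 606.06628251 231.28802622] 1.5
-0.022 1 rel rotvec deg [77.12 -0.    0.  ]
-0.022 -1 rel rotvec deg [-1.0288e+02 -1.0000e-02 -0.0000e+00]
-0.153 1 rel rotvec deg [ 8.463e+01 -0.000e+00  1.000e-02]
-0.153 -1 rel rotvec deg [-9.537e+01 -1.000e-02 -0.000e+00]
grip [541.632 386.5  ]
shift tool [  51.25594449 -117.8875602   430.85399101]
```

apply_moves(moves=[[0.005, -0.012, 0.043, 7.7], [0.01, -0.024, 0.086, 15.4], [0.015, -0.035, 0.129, 23.1], [0.02, -0.047, 0.172, 30.8], [0.025, -0.059, 0.215, 38.6], [0.03, -0.071, 0.258, 46.3], [0.036, -0.083, 0.302, 54], [0.041, -0.094, 0.345, 61.7], [0.046, -0.106, 0.388, 69.4], [0.051, -0.118, 0.431, 77.1]], gripper=0.06)

```text
clock: 2.5
position: [543.1, 385.5, 180.2]
tcp_rot: [1.229, 1.197, -1.228]
wrist_force: [-0.2, 0.6, -0.1]
grip_width: 59.8
```

apply_moves(moves=[[0, 0, 0, 0], [0, 0, 0, 0], [0, 0, 0, 0]])

```text
clock: 2.8
position: [540.9, 387.5, 180.2]
tcp_rot: [1.224, 1.201, -1.224]
wrist_force: [-0.5, 0.4, -0.8]
grip_width: 60.0
```

Run:
```python
from h import *
from workcell import r,imaging
s=r.get_state();M=R.from_rotvec(s["tcp_rot"]).as_matrix();print(M.round(4),s["position"],s["clock"],s["grip_width"],s["qpos"])
p=imaging.snapshot("wrist");pickle.dump((p,s),open("w1.pkl","wb"))
im=p["img"].copy()
TP=np.array([[65,45,6],[65,-45,6],[-65,-45,6],[-65,45,6],[0,-28,6],[6,28,36],[-6,28,36],[-6,-16,36],[6,-16,36]],float)
for uv in proj(p,place([541.5,380.6,-.022],TP),s): cv2.circle(im,tuple(int(round(v)) for v in uv),2,(255,0,0),-1);print(uv.round(1))
cv2.imwrite("pics/w1.png",im[:,:,::-1])
```

```text
[[-8.000e-04  9.998e-01 -1.950e-02]
 [ 6.000e-04 -1.950e-02 -9.998e-01]
 [-1.000e+00 -8.000e-04 -6.000e-04]] [540.86963662 387.4785596  180.209615  ] 2.8 59.97655502956226 [-0.93523719  0.51741706  0.4004417   1.33538498 -0.20095462  1.32854734
 -0.5532694 ]
[381.  156.2]
[376.8 231. ]
[270.1 230.8]
[266.3 156. ]
[323.5 217.6]
[329.5 175.1]
[318. 175.]
[318.1 215.3]
[329.1 215.4]
```

View pics/w1.png

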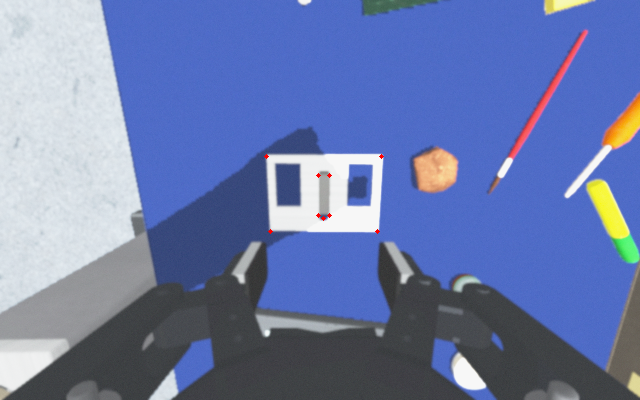

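Run:
```python
from h import *
p,s=pickle.load(open("w1.pkl","rb"))
a=cv2.resize(p["img"][140:250,255:395],None,fx=5.5,fy=5.5,interpolation=cv2.INTER_CUBIC)
cv2.imwrite("pics/w1c.png",a[:,:,::-1])
```

```text
(no output)
```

View pics/w1c.png

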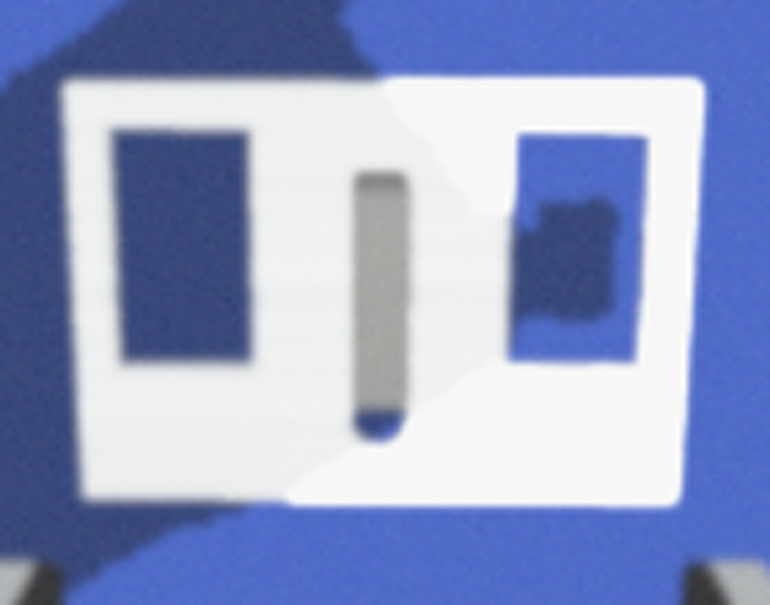

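Run:
```python
from h import *
p,s=pickle.load(open("w1.pkl","rb"))
c=lambda a:(np.array(a,float)+.5)/5.5-.5+[255,140]
P=np.array([[65,45,6],[65,-45,6],[-65,-45,6],[-65,45,6],[6,-16,36],[-6,-16,36]],float)
uv=c([[705,77],[682,506],[80,500],[62,80],[405,410],[355,410]])
q,rs=fit([(p,s,P,uv)],[541,380,0]);print(q,rs.reshape(-1,2).round(2))
g=place(q,[0,6,36])[0];M=R.from_rotvec(s["tcp_rot"]).as_matrix()
print("grip",g,"shift", M.T@(np.r_[g[:2],15]-s["position"]), "yaw err deg",np.rad2deg(q[2]-np.arctan2(M[1,1],M[0,1])))
```

```text
[ 5.41955719e+02  3.81979692e+02 -2.34584975e-02] [[-1.24  1.42]
 [-1.42 -1.61]
 [ 1.18 -0.85]
 [ 0.8   0.52]
 [ 1.3  -0.  ]
 [-0.67 -0.04]]
grip [542.09645695 387.97804078  36.        ] shift [165.20887845   1.34978485  -0.41954764] yaw err deg -0.2295037179194559
```

apply_moves(moves=[[0.02, 0.0013, -0.0004, 0.2], [0.045, 0.0013, -0.0004, 0.2], [0.07, 0.0013, -0.0004, 0.2], [0.095, 0.0013, -0.0004, 0.2], [0.12, 0.0013, -0.0004, 0.2], [0.14, 0.0013, -0.0004, 0.2], [0.155, 0.0013, -0.0004, 0.2], [0.165, 0.0013, -0.0004, 0.2], [0.17, 0.0013, -0.0004, 0.2], [0.17, 0.0013, -0.0004, 0.2]])

```text
clock: 3.85
position: [542.9, 386.9, 10.2]
tcp_rot: [1.227, 1.198, -1.228]
wrist_force: [0.1, -0.3, 0.6]
grip_width: 59.8
```

Run:
```python
from h import *
from workcell import r,imaging
s=r.get_state();print(s["position"],s["wrist_force"],s["clock"])
p=imaging.snapshot("wrist");pickle.dump((p,s),open("w2.pkl","wb"))
cv2.imwrite("pics/w2.png",p["img"][:,:,::-1])
```

```text
[542.85493692 386.94195993  10.15250705] [ 0.13774063 -0.33987903  0.55590901] 3.85
```

View pics/w2.png

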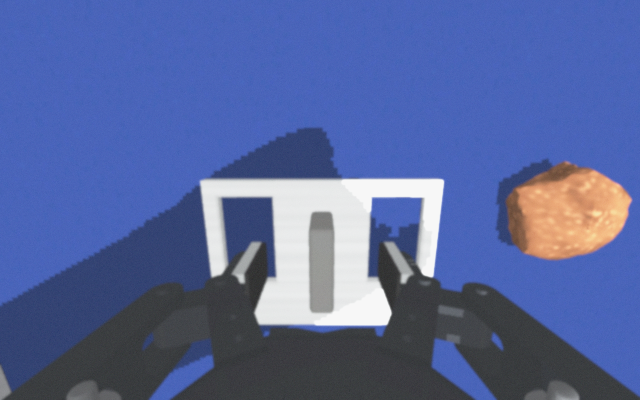

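apply_moves(moves=[[0, 0, 0, 0], [0, 0, 0, 0], [0, 0, 0, 0], [0, 0, 0, 0], [0, 0, 0, 0], [0, 0, 0, 0], [0, 0, 0, 0]], gripper=0.0, force=50)

```text
clock: 4.6
position: [543.5, 387.0, 10.9]
tcp_rot: [1.229, 1.197, -1.227]
wrist_force: [-0.3, -0.1, 5.0]
grip_width: 11.3
```

apply_moves(moves=[[-0.005, 0, 0, 0], [-0.015, 0, 0, 0], [-0.03, 0, 0, 0], [-0.05, 0, 0, 0], [-0.07, 0, 0, 0], [-0.08, 0, 0, 0], [-0.08, 0, 0, 0], [-0.08, 0, 0, 0]])

```text
clock: 5.4
position: [542.8, 386.6, 90.0]
tcp_rot: [1.227, 1.197, -1.228]
wrist_force: [-0.4, -0.3, -2.4]
grip_width: 10.7
```

Run:
```python
from h import *
from workcell import r,imaging
s=r.get_state();print(s["position"],s["wrist_force"],s["clock"],s["grip_width"])
p=imaging.snapshot("wrist");pickle.dump((p,s),open("w3.pkl","wb"))
cv2.imwrite("pics/w3.png",p["img"][:,:,::-1])
# target
q=[522.7,159.5,-.153]
hole=place(q,[-10.3,-27.5,16])[0]
tgt=place([0,0,-.153],[0,34,0])[0,:2]+hole[:2]   # rib centre (0,6) minus hole (0,-28)
M=R.from_rotvec(s["tcp_rot"]).as_matrix()
print(hole,tgt, M.T@(np.r_[tgt,s["position"][2]]-s["position"]),np.rad2deg(-.153-np.arctan2(M[1,1],M[0,1])))
```

```text
[542.81610719 386.64477729  90.00447105] [-0.41615516 -0.27495311 -2.38630548] 5.4 10.711746687994019
[508.32921772 133.89100516  16.        ] [513.51094586 167.49382786] [ 3.06040787e-02 -2.38042324e+01  2.19816489e+02] -7.330323561257115
```

View pics/w3.png

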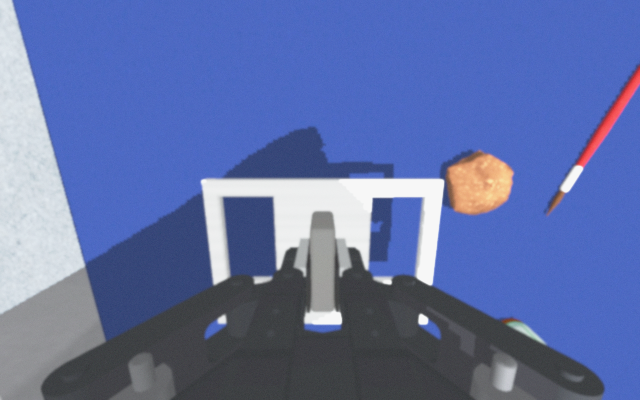

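apply_moves(moves=[[0, -0.002, 0.015, -0.7], [0, -0.005, 0.045, -0.5], [0, -0.008, 0.075, 1], [0, -0.012, 0.11, 3], [0, -0.016, 0.145, 5], [0, -0.02, 0.175, 6.5], [0, -0.022, 0.2, 7.3], [0, -0.024, 0.213, 7.3], [0, -0.024, 0.217, 7.3], [0, -0.024, 0.217, 7.3]])

```text
clock: 6.45
position: [513.5, 170.9, 90.0]
tcp_rot: [1.32, 1.134, -1.321]
wrist_force: [0.1, -0.3, -0.9]
grip_width: 11.0
```

apply_moves(moves=[[0.03, 0, 0, 0], [0.04, 0, 0, 0], [0.04, 0, 0, 0], [0.04, 0, 0, 0]])

```text
clock: 6.85
position: [513.7, 171.1, 50.5]
tcp_rot: [1.319, 1.134, -1.32]
wrist_force: [0.2, -0.4, -1.1]
grip_width: 11.2
```

Run:
```python
from h import *
from workcell import r,imaging
for n,b in(("wrist",None),("top",(190,310,285,385)),("scene",(180,295,225,375))):
    s=r.get_state()
    p=imaging.snapshot(n);pickle.dump((p,s),open(n+"4.pkl","wb"))
    im=p["img"]
    if b: im=cv2.resize(im[b[0]:b[1],b[2]:b[3]],None,fx=5,fy=5,interpolation=cv2.INTER_CUBIC)
    cv2.imwrite(f"pics/{n}4.png",im[:,:,::-1])
print(s["position"],R.from_rotvec(s["tcp_rot"]).as_matrix().round(4),s["wrist_force"],s["clock"],s["qpos"])
```

```text
[514.30542258 170.93022765  51.19888564] [[ 1.200e-03  9.885e-01 -1.514e-01]
 [ 5.000e-04 -1.514e-01 -9.885e-01]
 [-1.000e+00  1.100e-03 -7.000e-04]] [-0.07338511  0.27421295 -1.64492643] 6.95 [-0.76071524  0.39428078  0.4665683   1.83570232 -0.21272338  0.95953683
 -0.35438087]
```

View pics/wrist4.png

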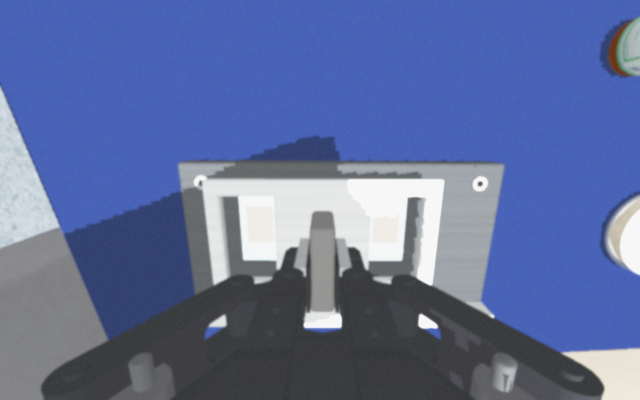

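View pics/top4.png

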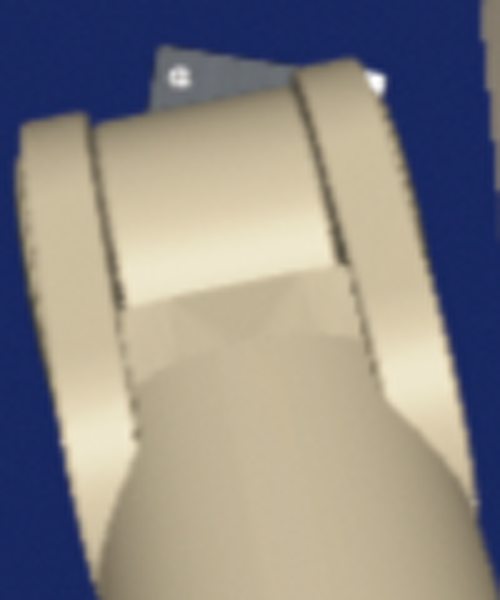

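View pics/scene4.png

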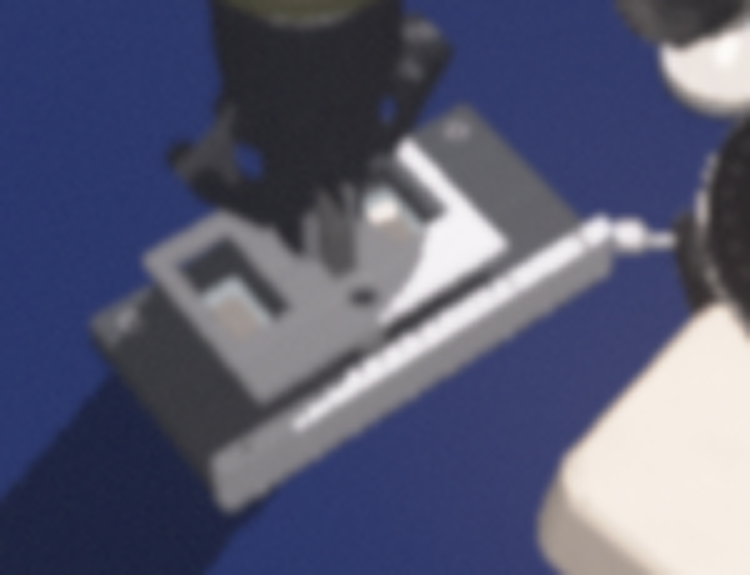

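Run:
```python
from h import *
p,s=pickle.load(open("wrist4.pkl","rb"))
for i,(x0,x1) in enumerate(((165,345),(335,515))):
    a=cv2.resize(p["img"][150:335,x0:x1],None,fx=4.2,fy=3.2,interpolation=cv2.INTER_CUBIC)
    cv2.imwrite(f"pics/w4c{i}.png",a[:,:,::-1])
```

```text
(no output)
```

View pics/w4c0.png

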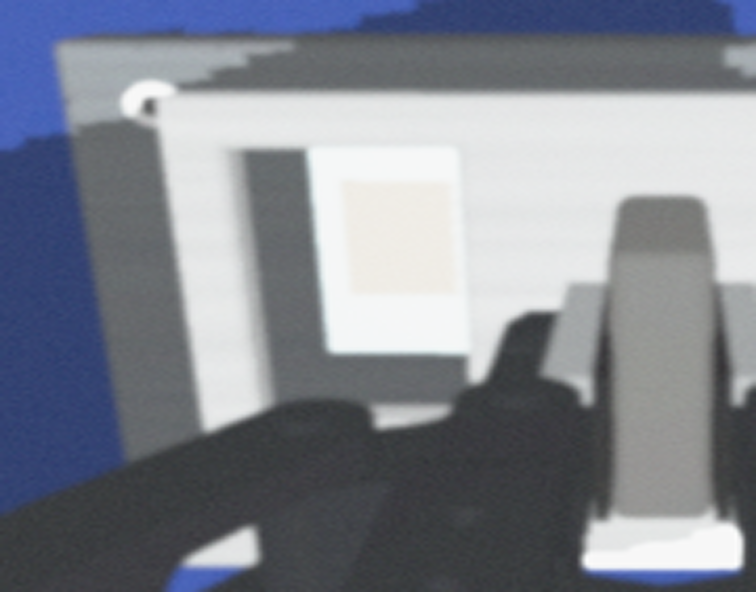

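View pics/w4c1.png

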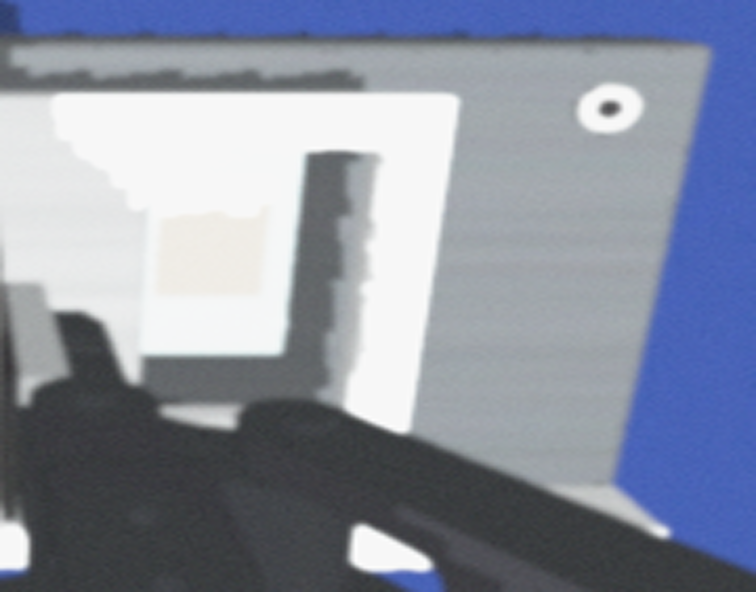

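```bash
cat > f4.py <<'E'
from h import *
p,s=pickle.load(open("wrist4.pkl","rb"));sc,_=pickle.load(open("scene4.pkl","rb"))
c=lambda a,x0:(np.array(a,float)+.5)/[4.2,3.2]-.5+[x0,150]
cs=lambda a:(np.array(a,float)+.5)/5-.5+[225,180]
JP=np.array([[-105,55,16],[105,55,16],[105,-45.5,16],[105,-55.5,32]],float)
ju=np.r_[c([[57,40]],165),c([[712,45],[612,487],[668,532]],335)]
JS=np.array([[105,55,16],[-105,55,16],[105,-55.5,32],[-105,-55.5,32]],float)
jsu=cs([[465,103],[90,323],[612,228],[217,470]])
for nm,o in(("wrist",[(p,s,JP,ju)]),("scene",[(sc,None,JS,jsu)]),("both",[(p,s,JP,ju),(sc,None,JS,jsu)])):
    q,rs=fit(o,[520,160,-.15]);print("jig",nm,q.round(3),rs.reshape(-1,2).round(1).tolist())
    if nm=="wrist":qw=q
    if nm=="scene":qs=q
TP=np.array([[-65,45,6],[65,45,6],[0,-45,6]],float)
tu=np.r_[c([[158,92]],165),c([[459,95]],335),c([[662,568]],165)]
# template: x,y,yaw,z
M=R.from_rotvec(s["tcp_rot"]).as_matrix()
for z in(38,39,40,41,42):
    P=TP+[0,0,z]
    f=lambda q:np.r_[(proj(p,place(q,P[:2]),s)-tu[:2]).ravel(), (proj(p,place(q,P[2:]),s)-tu[2:]).ravel()[1]]
    o=least_squares(f,[514,165,-.15]);q=o.x
    g=place(q,[[0,6,0]])[0]
    h=place(q,[[0,-28,0]])[0][:2];d=h-qw[:2];cc,sn=np.cos(qw[2]),np.sin(qw[2])
    print(z,q.round(3),f(q).round(1),"rib in tool",(M.T@(g-s["position"]))[1:].round(2),"hole in jigW",(cc*d[0]+sn*d[1]).round(2),(-sn*d[0]+cc*d[1]).round(2))
# scene
TS=np.array([[-65,45,6],[-65,-45,6],[65,-45,6],[0,-28,6]],float)
tsu=cs([[143,262],[264,403],[509,244],[363,297]])
for z in(38,40,42):
    q,rs=fit([(sc,None,TS+[0,0,z],tsu)],[514,165,-.15])
    h=place(q,[[0,-28,0]])[0][:2];d=h-qs[:2];cc,sn=np.cos(qs[2]),np.sin(qs[2])
    print("scene",z,q.round(3),rs.round(1),"hole in jigS",(cc*d[0]+sn*d[1]).round(2),(-sn*d[0]+cc*d[1]).round(2))
E
python3 f4.py
```

```text
jig wrist [ 5.23679e+02  1.61343e+02 -1.47000e-01] [[-2.3, -0.2], [1.1, -3.7], [1.9, -3.3], [-0.5, 9.0]]
jig scene [ 5.23428e+02  1.61864e+02 -1.59000e-01] [[-0.1, -0.5], [-1.2, -0.9], [0.5, 0.4], [0.7, 0.8]]
jig both [ 5.23666e+02  1.61440e+02 -1.48000e-01] [[-2.3, -0.5], [1.2, -3.6], [1.8, -3.3], [-0.7, 9.1], [-0.4, -0.7], [-0.9, -0.4], [0.6, -0.1], [1.5, 1.1]]
38 [ 5.12551e+02  1.65262e+02 -1.56000e-01] [ 2.1  1.9 -2.1  1.9 -5.7] rib in tool [-0.24 -0.11] hole in jigW -11.85 -25.75
39 [ 5.12588e+02  1.65528e+02 -1.56000e-01] [ 1.3  1.7 -1.3  1.7 -5. ] rib in tool [-0.24 -0.38] hole in jigW -11.85 -25.48
40 [ 5.12626e+02  1.65794e+02 -1.56000e-01] [ 0.4  1.6 -0.4  1.5 -4.3] rib in tool [-0.25 -0.64] hole in jigW -11.85 -25.21
41 [ 5.12663e+02  1.66058e+02 -1.56000e-01] [-0.4  1.4  0.4  1.4 -3.6] rib in tool [-0.25 -0.91] hole in jigW -11.86 -24.94
42 [ 5.12700e+02  1.66321e+02 -1.56000e-01] [-1.3  1.2  1.3  1.2 -2.9] rib in tool [-0.25 -1.18] hole in jigW -11.86 -24.68
scene 38 [ 5.13174e+02  1.66292e+02 -1.34000e-01] [ 0.1  0.2  0.  -0.3 -0.4  0.4  0.3 -0.2] hole in jigS -10.13 -25.24
scene 40 [ 5.12250e+02  1.65238e+02 -1.34000e-01] [ 0.   0.2  0.  -0.3 -0.4  0.3  0.3 -0.2] hole in jigS -10.87 -26.43
scene 42 [ 5.11327e+02  1.64184e+02 -1.34000e-01] [-0.1  0.2 -0.  -0.2 -0.3  0.3  0.4 -0.2] hole in jigS -11.62 -27.62
```

```bash
cat > f5.py <<'E'
exec(open("f4.py").read().split("for nm,o in")[0])
q,rs=fit([(p,s,JP[:3],ju[:3])],[520,160,-.15]);qw=q;print("jig",q.round(3),rs.round(1))
TP=np.array([[-65,45,6],[65,45,6],[-27,36,6],[-57,36,6],[57,36,6]],float)
tu=np.r_[c([[158,92]],165),c([[459,95]],335),c([[460,148],[225,148]],165),c([[383,152]],335)]
M=R.from_rotvec(s["tcp_rot"]).as_matrix()
for z in(39,40,41):
    q,rs=fit([(p,s,TP+[0,0,z],tu)],[514,165,-.15])
    g=place(q,[[0,6,0]])[0];h=place(q,[[0,-28,0]])[0][:2];d=h-qw[:2];cc,sn=np.cos(qw[2]),np.sin(qw[2])
    print(z,q.round(3),rs.round(1),"rib in tool",(M.T@(g-s["position"]))[1:].round(2),"hole in jigW",(cc*d[0]+sn*d[1]).round(2),(-sn*d[0]+cc*d[1]).round(2))
E
python3 f5.py
```

```text
jig [ 5.23300e+02  1.59976e+02 -1.59000e-01] [-1.5  0.   1.2  0.5  0.4 -0.1]
39 [ 5.12425e+02  1.66095e+02 -1.57000e-01] [ 0.8  0.6 -1.5  0.8 -0.4 -0.4  1.1 -0.6  0.1 -0.9] rib in tool [-0.49 -0.91] hole in jigW -11.66 -23.68
40 [ 5.12481e+02  1.66258e+02 -1.57000e-01] [ 0.   0.6 -0.7  0.9 -0.7 -0.3  0.5 -0.5  0.9 -0.8] rib in tool [-0.45 -1.08] hole in jigW -11.64 -23.51
41 [ 5.12536e+02  1.66419e+02 -1.57000e-01] [-0.7  0.6  0.2  0.9 -1.  -0.1 -0.2 -0.4  1.6 -0.6] rib in tool [-0.42 -1.25] hole in jigW -11.61 -23.34
```

apply_moves(moves=[[0.004, 0.0003, 0, 0], [0.008, 0.0007, 0, 0], [0.012, 0.001, 0, 0], [0.012, 0.001, 0, 0], [0.012, 0.001, 0, 0]])

```text
clock: 7.5
position: [514.5, 170.1, 38.1]
tcp_rot: [1.32, 1.133, -1.321]
wrist_force: [0.7, -1.3, -1.6]
grip_width: 11.1
```

apply_moves(moves=[[0, 0, 0.0005, 0], [0, 0, 0.001, 0], [0, 0, 0.0015, 0], [0, 0, 0.0015, 0]])

```text
clock: 7.9
position: [514.4, 168.6, 38.4]
tcp_rot: [1.321, 1.133, -1.321]
wrist_force: [0.1, 0.1, -1.1]
grip_width: 11.2
```

Run:
```python
from h import *
from workcell import r,imaging
for n,b in(("wrist",None),("scene",(180,295,225,375))):
    s=r.get_state()
    p=imaging.snapshot(n);pickle.dump((p,s),open(n+"5.pkl","wb"))
    im=p["img"]
    if b: im=cv2.resize(im[b[0]:b[1],b[2]:b[3]],None,fx=5,fy=5,interpolation=cv2.INTER_CUBIC)
    cv2.imwrite(f"pics/{n}5.png",im[:,:,::-1])
    print(s["position"],s["wrist_force"],s["clock"])
```

```text
[514.43931799 168.63746304  38.36216286] [ 0.0633005   0.10966935 -1.08626446] 7.9
[514.41775522 168.69204885  38.34467182] [ 0.43890954  0.13638371 -2.01680963] 7.95
```

View pics/scene5.png

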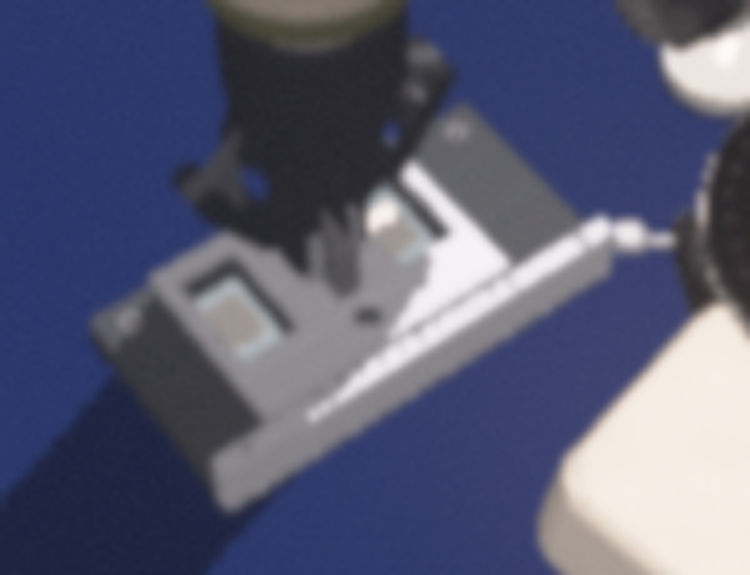

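apply_moves(moves=[[0, 0, 0.0005, 0], [0, 0, 0.0005, 0]])

```text
clock: 8.2
position: [514.3, 168.2, 38.3]
tcp_rot: [1.321, 1.133, -1.321]
wrist_force: [-0.1, -0.3, -1.3]
grip_width: 10.6
```

apply_moves(moves=[[0, 0, 0.0005, 0], [0, 0, 0.0005, 0]])

```text
clock: 8.4
position: [514.2, 167.7, 38.3]
tcp_rot: [1.321, 1.133, -1.321]
wrist_force: [0.4, -0.4, -1.4]
grip_width: 10.8
```

apply_moves(moves=[[0, 0, 0.0005, 0], [0, 0, 0.0005, 0]])

```text
clock: 8.6
position: [514.2, 167.2, 38.3]
tcp_rot: [1.321, 1.133, -1.321]
wrist_force: [0.6, -0.9, -1.8]
grip_width: 11.2
```

apply_moves(moves=[[0, 0, 0.0005, 0], [0, 0, 0.0005, 0]])

```text
clock: 8.8
position: [514.1, 166.8, 38.3]
tcp_rot: [1.321, 1.133, -1.321]
wrist_force: [-0.3, 0.4, -2.1]
grip_width: 10.9
```

apply_moves(moves=[[0, 0, 0.0005, 0], [0, 0, 0.0005, 0]])

```text
clock: 9.0
position: [514.1, 166.6, 38.4]
tcp_rot: [1.321, 1.133, -1.32]
wrist_force: [-0.2, 1.9, -1.5]
grip_width: 11.2
```

apply_moves(moves=[[0, 0, 0.0005, 0], [0, 0, 0.0005, 0]])

```text
clock: 9.2
position: [514.1, 166.5, 38.5]
tcp_rot: [1.321, 1.134, -1.319]
wrist_force: [0.7, 3.8, -2.3]
grip_width: 11.4
```

apply_moves(moves=[[0, 0, -0.001, 0], [0, 0, -0.0017, 0], [0, 0, -0.0017, 0]])

```text
clock: 9.5
position: [514.0, 167.0, 38.1]
tcp_rot: [1.32, 1.133, -1.322]
wrist_force: [0.3, 0.2, -1.6]
grip_width: 11.1
```

apply_moves(moves=[[0.001, 0, 0, 0], [0.0015, 0, 0, 0], [0.0015, 0, 0, 0]])

```text
clock: 9.8
position: [514.0, 167.3, 36.6]
tcp_rot: [1.32, 1.133, -1.321]
wrist_force: [0.8, -0.5, -2.2]
grip_width: 11.1
```

apply_moves(moves=[[0.0005, 0, 0, 0], [0.001, 0, 0, 0], [0.001, 0, 0, 0]])

```text
clock: 10.1
position: [514.1, 167.5, 35.7]
tcp_rot: [1.321, 1.133, -1.321]
wrist_force: [-0.3, 0.5, -2.1]
grip_width: 11.0
```

apply_moves(moves=[[0.0005, 0, 0, 0], [0.001, 0, 0, 0], [0.001, 0, 0, 0]])

```text
clock: 10.4
position: [514.2, 167.5, 34.7]
tcp_rot: [1.321, 1.133, -1.321]
wrist_force: [-0.6, 0.5, -1.1]
grip_width: 11.2
```

apply_moves(moves=[[0.0005, 0, 0, 0], [0.001, 0, 0, 0], [0.001, 0, 0, 0]])

```text
clock: 10.7
position: [514.1, 167.5, 33.7]
tcp_rot: [1.32, 1.133, -1.321]
wrist_force: [0.3, 0.2, -2.1]
grip_width: 10.8
```

apply_moves(moves=[[0.0005, 0, 0, 0], [0.001, 0, 0, 0], [0.001, 0, 0, 0]])

```text
clock: 11.0
position: [514.1, 167.5, 32.7]
tcp_rot: [1.32, 1.133, -1.321]
wrist_force: [-0.3, 0.3, -1.6]
grip_width: 11.0
```

apply_moves(moves=[[0.0005, 0, 0, 0], [0.001, 0, 0, 0], [0.001, 0, 0, 0]])

```text
clock: 11.3
position: [514.1, 167.5, 31.7]
tcp_rot: [1.32, 1.133, -1.321]
wrist_force: [-0.6, 0.3, -2.6]
grip_width: 11.1
```

apply_moves(moves=[[0.0005, 0, 0, 0], [0.001, 0, 0, 0], [0.001, 0, 0, 0]])

```text
clock: 11.6
position: [514.1, 167.4, 30.7]
tcp_rot: [1.32, 1.133, -1.321]
wrist_force: [-0.0, -0.6, -2.0]
grip_width: 11.3
```

apply_moves(moves=[[0.0005, 0, 0, 0], [0.001, 0, 0, 0], [0.001, 0, 0, 0]])

```text
clock: 11.9
position: [514.1, 167.4, 29.7]
tcp_rot: [1.32, 1.133, -1.321]
wrist_force: [0.4, 0.5, -1.5]
grip_width: 11.0
```

apply_moves(moves=[[0.0005, 0, 0, 0], [0.001, 0, 0, 0], [0.0015, 0, 0, 0], [0.0015, 0, 0, 0]])

```text
clock: 12.3
position: [514.1, 167.5, 28.2]
tcp_rot: [1.32, 1.133, -1.321]
wrist_force: [0.3, -0.0, -2.5]
grip_width: 11.3
```

apply_moves(moves=[[0.0005, 0, 0, 0], [0.001, 0, 0, 0], [0.001, 0, 0, 0]])

```text
clock: 12.6
position: [514.1, 167.5, 27.2]
tcp_rot: [1.32, 1.133, -1.321]
wrist_force: [0.5, -0.9, -1.2]
grip_width: 10.6
```

apply_moves(moves=[[0.0005, 0, 0, 0], [0.0005, 0, 0, 0]])

```text
clock: 12.8
position: [514.3, 167.5, 26.9]
tcp_rot: [1.321, 1.133, -1.321]
wrist_force: [0.3, -0.7, -0.3]
grip_width: 11.0
```

apply_moves(moves=[[0.0003, 0, 0, 0], [0.0003, 0, 0, 0]])

```text
clock: 13.0
position: [514.3, 167.5, 26.9]
tcp_rot: [1.321, 1.133, -1.321]
wrist_force: [-3.2, -0.9, 5.4]
grip_width: 11.2
```

Run:
```python
from h import *
from workcell import r,imaging
s=r.get_state()
p=imaging.snapshot("scene")
im=cv2.resize(p["img"][180:295,225:375],None,fx=5,fy=5,interpolation=cv2.INTER_CUBIC)
cv2.imwrite(f"pics/scene6.png",im[:,:,::-1])
print(s["position"],s["wrist_force"],s["clock"])
```

```text
[514.25559166 167.49455558  26.86968014] [-3.15229226 -0.9023719   5.41029054] 13.0
```

View pics/scene6.png

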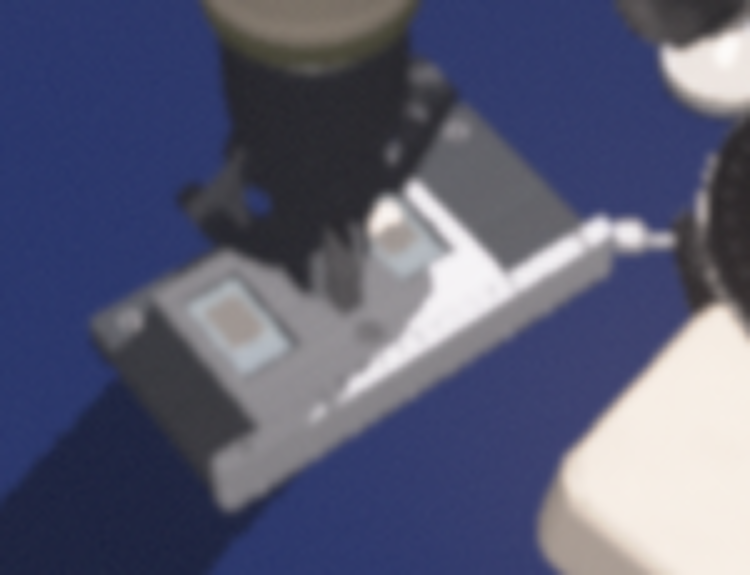

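The template is on the deck: its windows lie close over the slides and the hole, at about (372,330), now shows grey pin. I'll release it.

apply_moves(moves=[[0, 0, 0, 0], [0, 0, 0, 0], [0, 0, 0, 0], [0, 0, 0, 0], [0, 0, 0, 0], [0, 0, 0, 0]], gripper=0.05)

```text
clock: 13.65
position: [514.2, 167.5, 26.4]
tcp_rot: [1.321, 1.133, -1.321]
wrist_force: [0.4, 0.6, -0.9]
grip_width: 49.9
```

apply_moves(moves=[[-0.005, 0, 0, 0], [-0.02, 0, 0, 0], [-0.045, 0, 0, 0], [-0.075, 0, 0, 0], [-0.105, 0, 0, 0], [-0.13, 0, -0.01, 0], [-0.14, 0, -0.02, 0], [-0.15, 0, -0.04, 0], [-0.15, 0, -0.06, 0], [-0.15, 0, -0.06, 0]])

```text
clock: 14.65
position: [522.4, 231.2, 175.3]
tcp_rot: [1.317, 1.137, -1.317]
wrist_force: [0.5, -0.1, 0.2]
grip_width: 49.9
```

Run:
```python
from h import *
from workcell import r,imaging
for n,b in(("wrist",None),("scene",(180,295,225,375)),("top",(190,310,285,385))):
    s=r.get_state()
    p=imaging.snapshot(n);pickle.dump((p,s),open(n+"7.pkl","wb"))
    im=p["img"]
    if b: im=cv2.resize(im[b[0]:b[1],b[2]:b[3]],None,fx=5,fy=5,interpolation=cv2.INTER_CUBIC)
    cv2.imwrite(f"pics/{n}7.png",im[:,:,::-1])
print(s["position"],s["wrist_force"],s["clock"])
```

```text
[522.64318218 227.40282091 175.01775738] [-0.31025474 -0.61438189  0.55808022] 14.75
```

View pics/scene7.png

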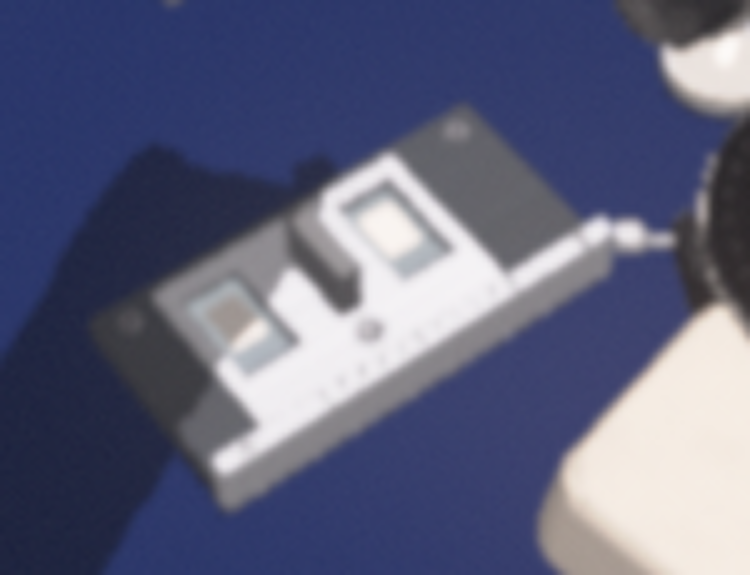

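View pics/wrist7.png

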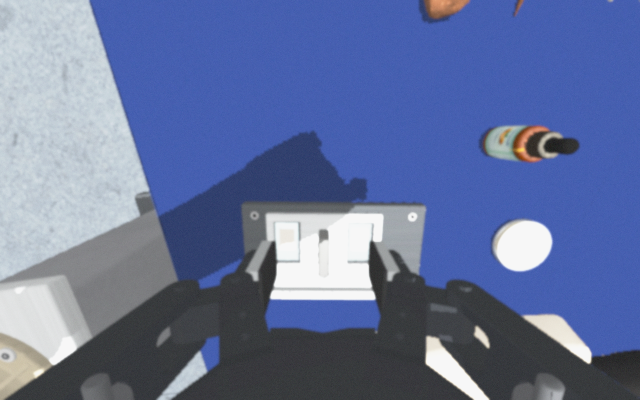

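The pin sits in the hole at about (371,328), and the plate lies flush and parallel to the fence. The petri dish and bottle stand where they were, and the gripper is well clear.

apply_moves(moves=[[0, 0, 0, 0], [0, 0, 0, 0], [0, 0, 0, 0], [0, 0, 0, 0]])

```text
clock: 15.2
position: [523.3, 226.5, 176.5]
tcp_rot: [1.321, 1.133, -1.321]
wrist_force: [0.5, -0.1, -0.2]
grip_width: 49.9
```

```bash
python3 -c "
from workcell import r
print(r.finish_job())"
```

```text
the job is handed in; nothing more can be done
None
```

The template is lying on the jig deck with the pin in its hole, released, and I handed the job in at 15.2 s. No verdict is reported.

**What I did:** I gripped the template by its rib and lifted it about 80 mm, then turned it to the jig's angle. I touched the fence lightly (about 4 N) to find it and backed off about 1 mm. I didn't have to slide along the fence to search. The cameras showed the pin about 10 mm to the robot's side of the slot middle, and the hole came down over it at the first try. I lowered in steps of 1.5 mm or less, with no contact until the deck. The wrist force changed by about 7 N there, with the plate already down.

**Last checks:**
- **Height:** the tool stopped about 16 mm higher than when it gripped the template on the bench, which matches the deck height.
- **Seating:** the scene picture shows the pin in the hole and the plate flush and parallel to the fence. I judged this by eye and did not fit the final pose numerically.
- **Surroundings:** in the last wrist picture the petri dish and bottle stand where they were. The rock shows only partly, at the edge of the picture. The gripper is about 150 mm clear.

**Disagreements:** while the template hung over the jig, the wrist and scene cameras disagreed on where the hole was. They differed by about 1 mm along the fence, 3 mm across it, and 0.025 rad in angle. Touching the fence settled the across direction.

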